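Load a counting chamber under a spring clip

TASK

With one fingertip press the blue tab of the clip holder down and keep it down, so that the steel clip foot stays raised, and with the other fingertip push the glass counting chamber along its channel beneath the foot until it is right up against the end stop. Then let the tab up so that the clip comes down and holds the glass, and move clear. Only touch and push: do not pick up or lift the chamber, and leave the other things on the bench alone.

Things in the scene. Friction and masses are not known exactly. Their poses are not given: they have to be found in the camera images.
- clip_holder: Fixture fixed to the bench, grey base plate (x -85 to 64, y -34 to 84, 8 mm thick) with a black stage block. Origin on the bench, under the channel's centre line. Its x axis is the direction the chamber is pushed in (about away from the robot, within 0.4 rad), y left, z up. All coordinates below are in this frame, in mm.
- stage_front (a point): Middle of the front edge of the stage top, at (-19, 0, 30). The stage top is the channel floor, z = 30, between aluminium rails at y = -18.5 and 18.5 (rail tops z = 36). In front of it (x below -19) nothing but the chamber stands above the base plate between y = -34 and 20, so a fingertip can go there lower than the stage top.
- end_stop (a point): Middle of the end stop's face at the channel floor, (50, 0, 30); the stop is 9 mm high. The chamber is home when its far end touches this face.
- clip_shaft (a point): Middle of the clip's 7 mm steel shaft, at (-16, 26, 40). It lies along x from -78 to 46, between the channel and the tab, in two bearing blocks with tops at z = 47 (x -16 to -8 and 22 to 30).
- clip (a joint): Angle (rad) of the sprung rocker clip on its shaft: 0 = closed, grows as the blue tab is pressed, stop at 0.45. About 3 N on the tab starts it, about 6 N holds it at 0.3; it springs back when let go. Above about 0.14 the foot clears the chamber; resting on the loaded chamber it reads about 0.12 to 0.13.
- clip_foot (a point): Centre of the underside of the steel clip foot, 10 x 8 mm, at (39, -1, 31) when closed: 1 mm above the channel floor, so it blocks the 4 mm chamber. With the clip at 0.3 rad its lowest edge is about 8 mm above the floor.
- clip_tab (a point): Centre of the top of the blue tab, x -80 to -20, y 42 to 78, which a fingertip presses down and can slide along in x. Closed, it slopes up to the left by 0.30 rad with this point at (-50, 62, 38); at clip angle 0.30 it is level, its whole top at z = 27, which is 3 mm below the stage top.
- counting_chamber: Clear glass counting chamber, loose, 75 x 33 x 4 mm, 18 g, flat in the channel. Origin: centre of underside; its own y axis is its long side, along the channel. At first at x -13 to -7, overhanging the stage front by 24 to 31 mm (pressing there tips it), far end 3 to 9 mm short of the foot. Home at x = 12.5, near end at x = -25, still overhanging 6 mm. Push its near end face.
- stain_dropper: Bystander: small bottle with blue cap, 31 x 32 x 56 mm, loose, upright beside the holder; origin centre of underside.
- petri_0: Bystander: pink petri dish, 55 mm across, 14 mm high, loose, beside the holder; origin centre of underside.
- specimen_jar: Bystander: white-lidded specimen jar, 53 mm across, 62 mm high, loose, behind the holder; origin centre of underside.
- dust_cap: Bystander: black round cap, 33 mm across, 16 mm high, loose; origin centre of underside.
- slide_mailer: Bystander: flat white slide mailer, 90 x 35 x 16 mm, loose; origin centre of underside.
Not all that is in view belongs to the job. Leave any pink or turquoise look-alike of the counting_chamber alone.

How it is judged:
On the way, in this order (a step that is already met when the one before it is completed fails the run):
1. a fingertip holds the clip open while the chamber is still outside (value of joint clip above 0.13 rad and contact force between the fingers and clip above 0.5 N and x of counting_chamber in the frame of clip_holder below -0.002 m), for 0.1 s.
2. the chamber has been pushed up to the stop while a fingertip still holds the clip open (value of joint clip above 0.135 rad and contact force between the fingers and clip above 0.5 N and x of counting_chamber in the frame of clip_holder above 0.0093 m and y of counting_chamber in the frame of clip_holder between -0.005 and 0.005 m and z of counting_chamber in the frame of clip_holder between 0.028 and 0.0325 m and angle between the y axis of counting_chamber and the x axis of clip_holder, either way round below 0.09 rad), for 0.1 s.
At the end, for the whole second after the job is handed in: The chamber lies flat in the channel within about 3 mm of the end stop (origin beyond x = 9.3 mm in the holder's frame, within 5 mm of its centre line and 5 degrees of its direction), at rest, and the released clip foot presses on it with more than 1 N (joint between 0.08 and 0.17 rad) (x of counting_chamber in the frame of clip_holder above 0.0093 m and y of counting_chamber in the frame of clip_holder between -0.005 and 0.005 m and z of counting_chamber in the frame of clip_holder between 0.028 and 0.0325 m and angle between the y axis of counting_chamber and the x axis of clip_holder, either way round below 0.09 rad and value of joint clip between 0.08 and 0.17 rad and contact force between clip and counting_chamber above 1 N and linear speed of counting_chamber below 0.01 m/s); the robot touches nothing.
It fails at once if the chamber is lifted more than 8 mm off the stage (z of counting_chamber in the frame of clip_holder above 0.038 m).
It fails at once if the chamber is tipped by more than 0.25 rad or falls off the stage (angle between counting_chamber's own z axis and vertical above 0.25 rad or z of counting_chamber in the frame of clip_holder below 0.015 m).
It fails at once if a bystander is moved more than 15 mm (distance of any of stain_dropper, petri_0, specimen_jar, dust_cap, slide_mailer from where it was at the start of the episode above 0.015 m).
It also fails if it takes over 32 s, if anything falls off the work surface, if the arm or the gripper's body presses on something with over 40 N, if the wrist force passes 120 N, or if a joint passes its speed limit or range.

ROBOT

A 6-joint arm with a two-finger parallel gripper is mounted at the origin on a cart in front of the work surface, level with it; the furniture and walls round the work are solid. World frame = base frame: x ahead of the robot, y to its left, z up, the work surface at z = 0. Lengths are in m, angles in rad, forces in N, time in s.
With the tool pointing down it reaches from about 0.35 to 0.775 m from the base axis. Payload 5.5 kg.
Tool frame: the origin (TCP) lies midway between the tips of the shut fingers; the grasp point (between the pads) lies 19 mm behind it; z points along the fingers, y is the line along which they close (so a half turn about z gives the same grasp; the last joint's range is limited). The gripper opens to 85 mm and grips with 20 to 120 N. Pads are 22 mm wide; open, the fingers measure 114 mm over their backs; the gripper's body (76 mm by 85 mm) begins 54 mm behind the grasp point. The pads swing forward as they close: fully open they stand 13 mm farther back than shut.
Start: joints at [-0.855, 0.313, 0.046, 1.304, 0, 1.431], TCP at [0.434, -0.377, 0.231] pointing down, gripper open.
Joint ranges: [-2.76, 2.76], [-0.86, 1.69], [-1.03, 1.26], [-2.2, 2.34], [-1.47, 1.5], [-3.14, 3.14]. Speed limits (rad/s): [2.57, 2.57, 3.14, 3.14, 3.14, 3.14].

INTERFACE

Orientations are given as a unit quaternion [w, x, y, z].
In Python, from workcell import env gives the robot as it stands.
- The arm moves only by the tool move_arm, never from a script. Its argument "targets" is a list of rows, each a list of 3 entries, a list of its own where there are three numbers: the shift along the tool's x, y, z in mm, then the turn, a rotation vector about the tool's x, y, z in units of 10 degrees (1.0 is 10 degrees), then the closure, from -1 (fully open) to 1 (shut). In form: [[[dx, dy, dz], [ax, ay, az], gripper], ...]. A call has 1 to 5 rows; each row is the pose to reach, as a shift and turn from the pose commanded when the call began, along the tool's axes at that moment; what a row does not reach only later rows make up. A row lasts 1/8 s, in which the tool goes at most 62.5 mm and 10.7 degrees, less where a joint would pass 70% of its speed; a pose out of reach is approached as far as the arm can. A call with a gripper value outside its range is refused whole. The fingers move at their own pace and stop on an object; "squeeze" is the grip in N (left out, the last holds). Time passes only in rows, so rows that repeat a pose let the fingers close. It gives the time, the measured TCP pose, the force, the opening and the grip force at its end, in the units of the state.
- env.get_state(): the state, without advancing time (a new reading comes with each control period).
- env.read_camera(name): name is "scene" or "top" or "wrist"; returns a dict with "pixels" (420x560x3 uint8, red, green, blue), "fovy" (degrees; the focal length in pixels is half the picture's height over the tangent of half this angle, whatever the lens; pixels are square), "cx", "cy" (the principal point, pixels), "extrinsics" (4x4, takes a point from world to camera coordinates); the wrist camera has in their place "mount" (4x4, takes a point from camera to tool coordinates, whose origin is the TCP and whose axes are the flange's). Camera axes: x right, y up, looking along -z (the intrinsics and any distortion apply to the point x, -y, -z); pixel columns grow to the right and rows downward; lengths in m; the calibration is good to about 2 mm. A picture is of the moment at which its call begins: read the wrist's pose just before it. There is no depth.
- env.hand_in(): hands the job in; it is judged then, once.
Trained networks look in a picture, given as the dict that the camera call returned (one of the last four; its "shot" number tells which), for a name from the list of things; names that differ only in an ending like _2 or _b are one class to them, and where a whole thing is asked for, a point or a joint stands for the part that bears it (a point fixed in the world has none). Each returns a list of dicts, best first, with "confidence" (0 to 1); they miss things now and then, are a little off and sometimes report something else, mostly with a low value. They report only what shows in the picture. A call takes as long as a camera call. They do not tell look-alikes from the thing itself.
- env.spot_in(thing, picture): "centre" ([x, y, z] in m, in world coordinates, good to about 4 mm: the middle of the surface that is visible of it).
- env.regions_of(thing, picture): "mask" (420x560 bool, what is visible of it).
- env.landmark_of(thing, picture): "centre" ([x, y, z] in m, in world coordinates, good to about 4 mm: a listed point, or the origin of a listed thing).
The state is a dict: "clock": time; "joint_pos": joint angles; "qvel": joint speeds; "tau": joint torques, N m; "tcp_pos": TCP position; "orientation": TCP orientation; "wrist_force": force on the tool from outside, world axes, zero at the start; "ft_torque": the same for the moment, N m; "finger_gap": finger opening in m; "grip_force": force on a finger pad.
Only numpy, scipy, OpenCV 4.12 (cv2) and the standard library are available. Lean on these libraries where they do the work, as an engineer would, in place of code of your own. Each camera call takes 0.05 s, during which the arm holds its last target. There are 200 camera calls.

## Working session

There is one attempt and no reset: what is moved stays moved. The work goes in short steps, Python scripts to look and compute and a tool call to move; the robot and the scene stay as the last step left them, time stands still between calls to the robot, and variables do not carry over. Pictures are saved under pics/ and viewed, at most 10 in all, crops included, and the job is handed in when it is done.

Besides the shell and the picture viewer there is one more tool, called after "Emit:" as name(argument=value, ...) on one line, values as JSON. move_arm: Moves the arm, as the interface text tells. Its arguments: {"type":"object","properties":{"targets":{"type":"array","items":{"type":"array"}},"squeeze":{"type":"number"}},"required":["targets"]}

```bash
mkdir -p pics; ls
cat > h.py <<'E'
import numpy as np, cv2
from workcell import env
def shot(n,f):
    p=env.read_camera(n); cv2.imwrite('pics/'+f,p['pixels'][:,:,::-1]); return p
def proj(p,X):
    X=np.atleast_2d(X); E=np.array(p['extrinsics']); c=X@E[:3,:3].T+E[:3,3]
    f=210/np.tan(np.radians(p['fovy'])/2)
    return np.c_[p['cx']+f*c[:,0]/-c[:,2], p['cy']-f*c[:,1]/-c[:,2]]
E
python3 - <<'E'
from h import *
a=shot('scene','s.png'); b=shot('top','t.png')
cv2.imwrite('pics/st.png',np.hstack([a['pixels'],b['pixels']])[:,:,::-1])
for p in (a,b):
    print({k:(v if k!='pixels' else 0) for k,v in p.items()})
    for n in ['clip_holder','stage_front','end_stop','clip_shaft','clip_foot','clip_tab','counting_chamber','stain_dropper','petri_0','specimen_jar','dust_cap','slide_mailer']:
        print(n,[(np.round(d['centre'],4).tolist(),round(d['confidence'],2),proj(p,d['centre'])[0].round().tolist()) for d in env.landmark_of(n,p)[:3]])
print(env.get_state())
E
```

```text
pics
{'pixels': 0, 'fovy': 54.76449975356997, 'cx': 283.10965955360257, 'cy': 211.6264921033734, 'extrinsics': array([[ 0.78298033, -0.62196018,  0.01036047, -0.67119412],
       [ 0.23855491,  0.31561341,  0.91841153, -0.10158536],
       [-0.5744853 , -0.71662662,  0.39549075, -0.76243772],
       [ 0.        ,  0.        ,  0.        ,  1.        ]]), 'shot': 1}
clip_holder [([0.5185, -0.2981, -0.002], 0.63, [245.0, 247.0])]
stage_front [([0.4956, -0.2939, 0.0324], 0.9, [234.0, 234.0]), ([0.5603, -0.1687, -0.0022], 0.62, [229.0, 221.0])]
end_stop [([0.5707, -0.2999, 0.0295], 0.89, [265.0, 227.0])]
clip_shaft [([0.5073, -0.2655, 0.0418], 0.58, [231.0, 224.0])]
clip_foot [([0.554, -0.3043, 0.0316], 0.87, [260.0, 229.0])]
clip_tab [([0.4711, -0.2259, 0.0411], 0.75, [207.0, 222.0]), ([0.5075, -0.2657, 0.0384], 0.55, [231.0, 226.0]), ([0.4982, -0.2929, 0.0314], 0.23, [235.0, 234.0])]
counting_chamber [([0.5065, -0.2929, 0.0264], 0.7, [238.0, 235.0]), ([0.5722, -0.4548, 0.0013], 0.64, [315.0, 269.0]), ([0.3852, -0.143, 0.0003], 0.48, [154.0, 237.0])]
stain_dropper [([0.4973, -0.3889, -0
[... 1610 characters left out ...]
)]
{'clock': 1.3, 'joint_pos': array([-8.54589282e-01,  3.13240253e-01,  4.61081942e-02,  1.30358426e+00,
       -2.99956156e-06,  1.43120388e+00]), 'qvel': array([-0.00056914,  0.00103867, -0.00021836,  0.00159902, -0.00027223,
        0.00011928]), 'tau': array([ 1.42145083e-03, -4.80466282e+01,  2.98812747e+01,  4.90262319e-04,
       -2.32587281e-04,  5.96447222e-06]), 'tcp_pos': array([ 0.43420984, -0.37702249,  0.23130362]), 'orientation': array([3.87771447e-05, 9.09839277e-01, 4.14960827e-01, 9.93580176e-06]), 'wrist_force': array([-0.16989345,  0.27717178, -0.34562387]), 'ft_torque': array([ 0.0229318 , -0.03503803,  0.03073196]), 'grip_force': 0.0, 'finger_gap': 0.08569564226716972}
```

Run:
```python
import cv2,numpy as np
s=cv2.imread('pics/s.png');t=cv2.imread('pics/t.png')
a=cv2.resize(s[170:300,140:340],None,fx=4,fy=4,interpolation=2)
b=cv2.resize(t[130:330,170:400],None,fx=3.4,fy=3,interpolation=2)[:600]
cv2.imwrite('pics/a.png',a);cv2.imwrite('pics/b.png',b)
```

```text
(no output)
```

View pics/a.png

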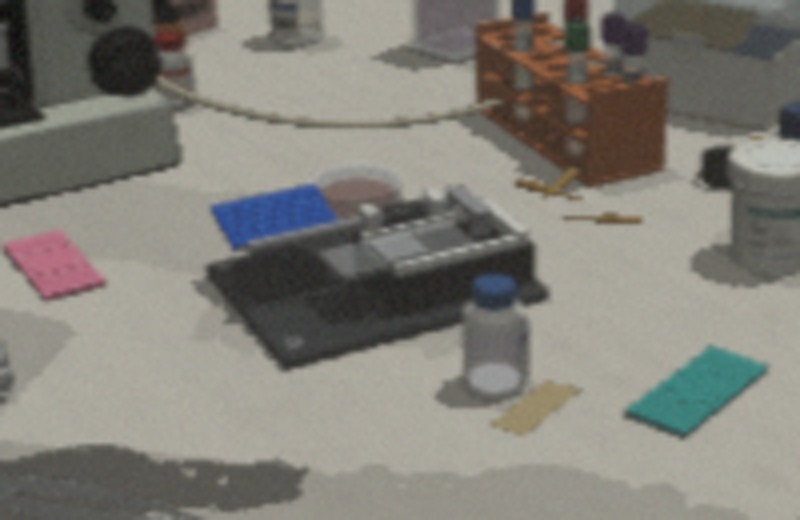

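View pics/b.png

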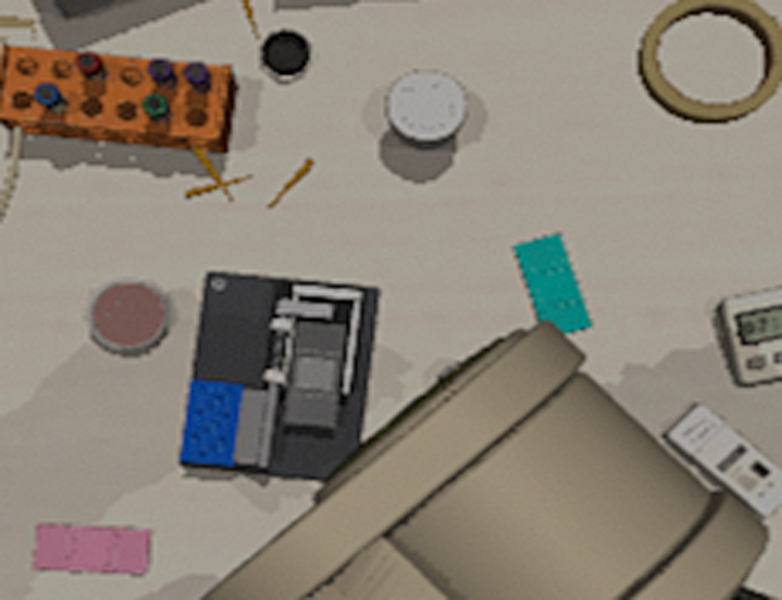

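The chamber is the clear glass lying in the channel, at scene px (238,235) and top px (262,255). The look-alikes are pink at scene px (154,237) and turquoise at (315,269). I take the one in the channel. Next I fit the holder pose.

```bash
cat >> h.py <<'E'
from scipy.spatial.transform import Rotation as R
H=dict(clip_holder=(0,0,0),stage_front=(-19,0,30),end_stop=(50,0,30),clip_shaft=(-16,26,40),clip_foot=(39,-1,31),clip_tab=(-50,62,38))
def fit(obs): # list of (name, world xyz) -> yaw, origin(m)
    A=np.array([H[n][:2] for n,_ in obs])/1e3; B=np.array([w[:2] for _,w in obs])
    a=A-A.mean(0); b=B-B.mean(0)
    y=np.arctan2((a[:,0]*b[:,1]-a[:,1]*b[:,0]).sum(),(a*b).sum())
    M=np.array([[np.cos(y),-np.sin(y)],[np.sin(y),np.cos(y)]]); o=B.mean(0)-M@A.mean(0)
    return y,o,M,(B-(A@M.T+o))*1e3
def delta(y,o,M,x,yy,z): # holder-frame mm target -> shift in tool axes (mm), turn vec (10deg), tool x along holder x
    s=env.get_state(); w,*v=s['orientation']; T=R.from_quat([*v,w])
    G=R.from_euler('z',y)*R.from_euler('x',np.pi)
    P=np.r_[o+M@np.array([x,yy])/1e3,z/1e3]
    return (T.inv().apply(P-s['tcp_pos'])*1e3).round(1),((T.inv()*G).as_rotvec()*18/np.pi).round(2)
E
python3 - <<'E'
from h import *
obs=[('clip_holder',(.5185,-.2981)),('stage_front',(.4956,-.2939)),('end_stop',(.5707,-.2999)),('clip_shaft',(.5073,-.2655)),('clip_foot',(.554,-.3043)),('clip_tab',(.4711,-.2259)),
('clip_holder',(.5183,-.2932)),('stage_front',(.5006,-.2967)),('end_stop',(.5634,-.3052)),('clip_shaft',(.5056,-.2654)),('clip_foot',(.5509,-.3027)),('clip_tab',(.4725,-.2262))]
y,o,M,r=fit(obs);print(y,o,r.round(1).tolist())
print(delta(y,o,M,-66,31,170))
p=env.read_camera('wrist');print(p['mount'],p['fovy'])
E
```

```text
-0.1310148681451822 [ 0.51648643 -0.29570531] [[2.0, -2.4], [-2.0, -0.7], [4.6, 2.3], [3.3, 2.3], [-1.0, -2.5], [-3.9, 1.8], [1.8, 2.5], [3.0, -3.5], [-2.7, -3.0], [1.6, 2.4], [-4.1, -0.9], [-2.5, 1.5]]
(array([104.8, -63.3,  61.3]), array([ 0.  , -0.  ,  5.65]))
[[-3.49072934e-04  9.58394104e-01  2.85448103e-01  7.36426227e-02]
 [ 9.99999937e-01  3.18242695e-04  1.54392301e-04  8.24966852e-05]
 [ 5.71268972e-05  2.85448139e-01 -9.58394155e-01 -1.43189009e-01]
 [ 0.00000000e+00  0.00000000e+00  0.00000000e+00  1.00000000e+00]] 65.60327556064753
```

Emit:
move_arm(targets=[[[25,-15,5],[0,0,1.0],-0.13],[[50,-30,15],[0,0,2.0],-0.13],[[75,-45,25],[0,0,3.0],-0.13],[[95,-58,30],[0,0,4.0],-0.13],[[105,-63,40],[0,0,5.0],-0.13]])

```text
clock: 1.98
tcp_pos: [0.4557, -0.2553, 0.1915]
orientation: [0.0, 1.0, -0.011, 0.0]
wrist_force: [0.3, -1.0, 0.3]
finger_gap: 0.0484
grip_force: 0.0
```

Emit:
move_arm(targets=[[[0,0,10],[0,0,0.65],-0.13],[[0,0,10],[0,0,0.65],-0.13],[[0,0,10],[0,0,0.65],-0.13]])

```text
clock: 2.35
tcp_pos: [0.4556, -0.2567, 0.1817]
orientation: [0.0, 0.998, -0.064, 0.0]
wrist_force: [-0.5, -0.8, 0.9]
finger_gap: 0.0482
grip_force: 0.0
```

```bash
cat >> h.py <<'E'
def wrist(f):
    s=env.get_state(); p=shot('wrist',f); w,*v=s['orientation']
    T=np.eye(4);T[:3,:3]=R.from_quat([*v,w]).as_matrix();T[:3,3]=s['tcp_pos']
    p['ext']=np.linalg.inv(T@np.array(p['mount'])); return p,s
E
python3 - <<'E'
from h import *
p,s=wrist('w1.png'); obs=[]
for n in H:
    L=env.landmark_of(n,p); print(n,[(np.round(d['centre'],4).tolist(),round(d['confidence'],2)) for d in L[:2]])
    if L: obs.append((n,L[0]['centre']))
print([(np.round(d['centre'],4).tolist(),round(d['confidence'],2)) for d in env.landmark_of('counting_chamber',p)[:3]])
y,o,M,r=fit(obs);print(y,o,r.round(1).tolist())
print(s['tcp_pos'],s['finger_gap'],s['clock'],s['orientation'],s['joint_pos'])
q={**p,'extrinsics':p['ext']}
img=p['pixels'][:,:,::-1].copy()
for c,(yy,oo) in {(0,255,0):(y,o),(0,0,255):(-.131,np.array([.5165,-.2957]))}.items():
    MM=np.array([[np.cos(yy),-np.sin(yy)],[np.sin(yy),np.cos(yy)]])
    for X in [*H.values(),(-85,-34,8),(64,-34,8),(64,84,8),(-85,84,8),(-19,18.5,30),(-19,-18.5,30)]:
        u=proj(q,np.r_[oo+MM@np.array(X[:2])/1e3,X[2]/1e3])[0]
        cv2.drawMarker(img,tuple(int(k) for k in u),c,0,8,1)
cv2.imwrite('pics/w1o.png',cv2.resize(img,(800,600)))
E
```

```text
clip_holder []
stage_front []
end_stop [([0.5703, -0.3013, 0.0294], 0.55)]
clip_shaft [([0.5043, -0.2668, 0.0434], 0.96), ([0.5526, -0.3001, 0.0313], 0.36)]
clip_foot [([0.5557, -0.3017, 0.03], 0.62)]
clip_tab [([0.4729, -0.2258, 0.0357], 0.83)]
[([0.3824, -0.138, 0.0005], 0.8), ([0.5767, -0.4508, -0.0014], 0.58), ([0.5093, -0.2913, 0.0334], 0.57)]
-0.11480723103518586 [ 0.51759628 -0.29484812] [[3.0, -0.7], [-0.4, 0.4], [-0.5, -1.4], [-2.1, 1.7]]
[ 0.45558597 -0.25667026  0.18169619] 0.04820776979173372 2.35 [ 1.49976182e-04  9.97932207e-01 -6.42747873e-02  1.98784816e-04] [-6.66640929e-01  2.32944063e-01 -1.84760917e-01  1.15259380e+00
 -2.19215248e-05  2.60358997e+00]
```

View pics/w1o.png

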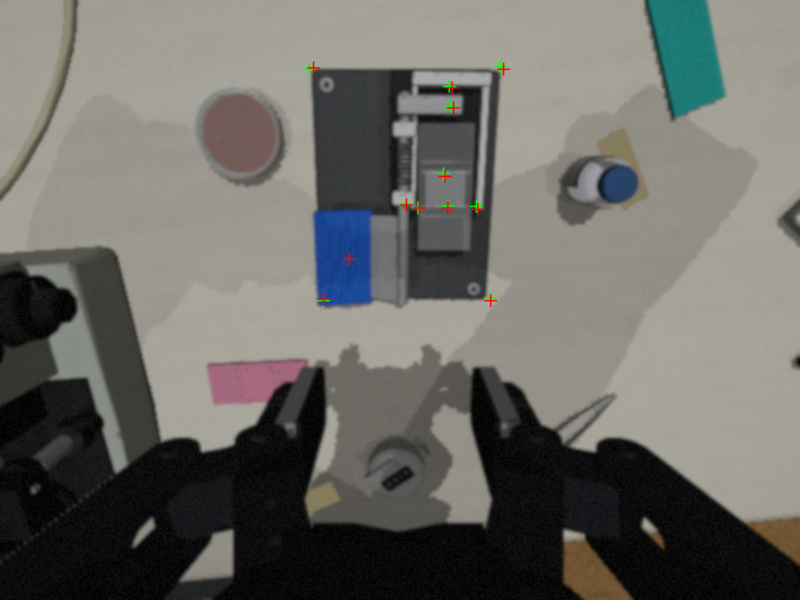

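Wrist view: the holder is well matched by the overlay, with both fits within about 2 mm. Measured pixels are the base corners at (313,70), (499,70), (489,300) and (323,305), and the chamber's near end at about (443,250). The finger tips are near (315,370) and (483,370).

Run:
```python
from h import *
s=env.get_state(); p,s=wrist('w2.png')
E=p['ext']; f=210/np.tan(np.radians(p['fovy'])/2)
def pix(u,v,z):
    c=np.array([(u-p['cx'])/f,-(v-p['cy'])/f,-1]); Rt=E[:3,:3].T; C=-Rt@E[:3,3]; d=Rt@c
    return (C+d*(z-C[2])/d[2])[:2]
k=.7
H.update(a=(64,84,8),b=(64,-34,8),c=(-85,-34,8),d=(-85,84,8))
obs=[(n,pix(u*k,v*k,.008)) for n,(u,v) in dict(a=(313,70),b=(499,70),c=(489,300),d=(323,305)).items()]
y,o,M,r=fit(obs);print(y,o,r.round(1).tolist())
Y=-.118;O=np.array([.5172,-.2952])
for yy,oo in ((y,o),(Y,O)):
    MM=np.array([[np.cos(yy),-np.sin(yy)],[np.sin(yy),np.cos(yy)]])
    for q in [(417,250,.034),(470,250,.034),(475,123,.034),(419,123,.034),(315,305,.035),(371,303,.031),(317,211,.04)]:
        print(q,(MM.T@(pix(q[0]*k,q[1]*k,q[2])-oo)*1e3).round(1))
    print(delta(yy,oo,MM,-67,31,70))
```

```text
-0.12170621251562283 [ 0.51554113 -0.29423155] [[0.7, -2.0], [0.1, 1.2], [0.9, 0.3], [-1.8, 0.5]]
(417, 250, 0.034) [-43.2  18.6]
(470, 250, 0.034) [-43.5 -14.8]
(475, 123, 0.034) [ 31.4 -15.1]
(419, 123, 0.034) [31.7 17.6]
(315, 305, 0.035) [-78.6  84.8]
(371, 303, 0.031) [-78.7  48.6]
(317, 211, 0.04) [-17.9  79.2]
(array([ -2.8,  -0.8, 111.4]), array([ 0.  , -0.  , -0.05]))
(417, 250, 0.034) [-44.9  19.5]
(470, 250, 0.034) [-45.3 -13.9]
(475, 123, 0.034) [ 29.6 -14.4]
(419, 123, 0.034) [30.  18.3]
(315, 305, 0.035) [-80.   85.9]
(371, 303, 0.031) [-80.3  49.7]
(317, 211, 0.04) [-19.3  80. ]
(array([-1.200e+00,  1.000e-01,  1.114e+02]), array([ 0.  , -0.  , -0.07]))
```

Emit:
move_arm(targets=[[[1,0,50],[0,0,-0.06],-0.13],[[1,0,100],[0,0,-0.06],-0.13],[[1,0,128],[0,0,-0.06],-0.13],[[1,0,132],[0,0,-0.06],-0.13],[[1,0,132],[0,0,-0.06],-0.13]])

```text
clock: 3.42
tcp_pos: [0.457, -0.2569, 0.05]
orientation: [0.0, 0.998, -0.06, 0.0]
wrist_force: [-0.7, 1.0, 0.8]
finger_gap: 0.0485
grip_force: 0.0
```

Run:
```python
from h import *
p,s=wrist('w3.png'); print(s['tcp_pos'],s['wrist_force'],s['ft_torque'],s['clock'])
cv2.imwrite('pics/w3b.png',cv2.resize(p['pixels'][:,:,::-1],(800,600)))
```

```text
[ 0.4569568  -0.25693531  0.05003159] [-0.74524117  0.95241166  0.81407711] [-0.02648773 -0.03233921  0.00913394] 3.425
```

View pics/w3b.png

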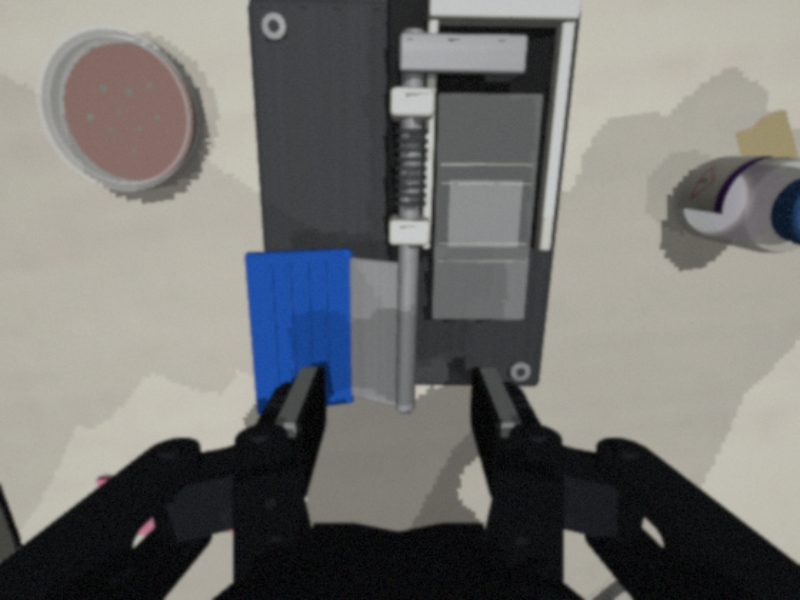

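The fingers straddle the shaft: the left tip is over the blue tab at about (310,375), and the right tip is in front of the chamber's near end (479,320). Now I press down.

Emit:
move_arm(targets=[[[0,0,6],[0,0,0],-0.13],[[0,0,12],[0,0,0],-0.13],[[0,0,12],[0,0,0],-0.13]])

```text
clock: 3.85
tcp_pos: [0.4562, -0.2563, 0.037]
orientation: [-0.0, 0.998, -0.06, -0.0]
wrist_force: [0.3, -0.3, 0.1]
finger_gap: 0.0482
grip_force: 0.0
```

Emit:
move_arm(targets=[[[0,0,4],[0,0,0],-0.13],[[0,0,8],[0,0,0],-0.13],[[0,0,8],[0,0,0],-0.13]])

```text
clock: 4.22
tcp_pos: [0.4567, -0.2572, 0.0296]
orientation: [0.001, 0.998, -0.06, 0.0]
wrist_force: [-1.5, -2.1, 6.0]
finger_gap: 0.0481
grip_force: 2.5
```

Emit:
move_arm(targets=[[[0,0,3],[0,0,0],-0.13],[[0,0,6],[0,0,0],-0.13],[[0,0,8],[0,0,0],-0.13],[[0,0,8],[0,0,0],-0.13]])

```text
clock: 4.72
tcp_pos: [0.4565, -0.2593, 0.0229]
orientation: [0.003, 0.998, -0.061, 0.0]
wrist_force: [-5.7, -5.9, 11.5]
finger_gap: 0.0481
grip_force: 5.9
```

Run:
```python
from h import *
p,s=wrist('w4.png'); print(s['tcp_pos'],s['wrist_force'],s['ft_torque'],s['clock'],s['finger_gap'])
a=shot('scene','s4.png')['pixels'][180:290,170:320,::-1]
cv2.imwrite('pics/w4b.png',np.hstack([cv2.resize(p['pixels'][:300,150:400,::-1],(400,480)),cv2.resize(a,(400,480))]))
```

```text
[ 0.45654356 -0.25932015  0.0228849 ] [-5.71848021 -5.86788903 11.46004854] [-1.03984078  1.17648854  0.07959198] 4.725 0.0481414941533351
```

View pics/w4b.png

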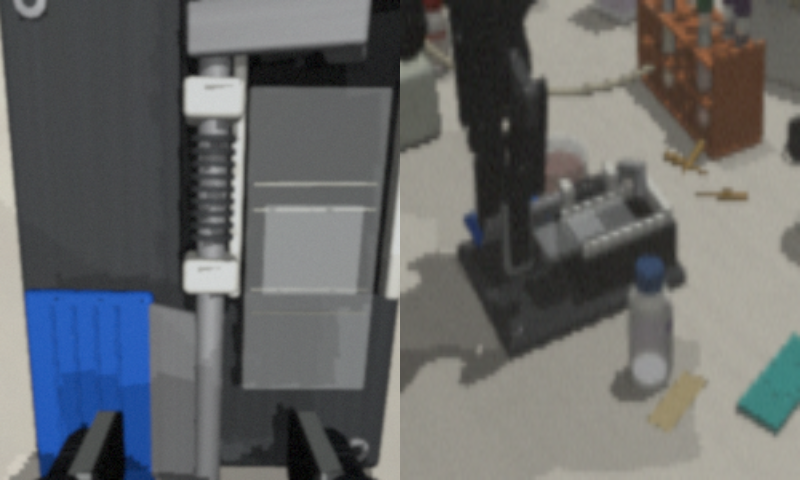

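The clip foot is raised, and the right tip is about 7 mm short of the glass. Next I slide forward along the tab.

Emit:
move_arm(targets=[[[4,0,0],[0,0,0],-0.13],[[8,0,0],[0,0,0],-0.13],[[12,0,0],[0,0,0],-0.13],[[16,0,0],[0,0,0],-0.13],[[16,0,0],[0,0,0],-0.13]])

```text
clock: 5.45
tcp_pos: [0.4712, -0.2577, 0.0214]
orientation: [-0.001, 0.998, -0.06, -0.001]
wrist_force: [-3.5, 0.3, 8.2]
finger_gap: 0.0482
grip_force: 3.9
```

Run:
```python
from h import *
p,s=wrist('w5.png'); print(s['tcp_pos'],s['wrist_force'],s['ft_torque'],s['clock'],s['finger_gap'])
cv2.imwrite('pics/w5b.png',cv2.resize(p['pixels'][:300,150:400,::-1],(500,600)))
```

```text
[ 0.47117627 -0.25773608  0.02142956] [-3.48365866  0.34519231  8.1587352 ] [0.34443672 0.85267568 0.14699801] 5.45 0.0481555645539146
```

View pics/w5b.png

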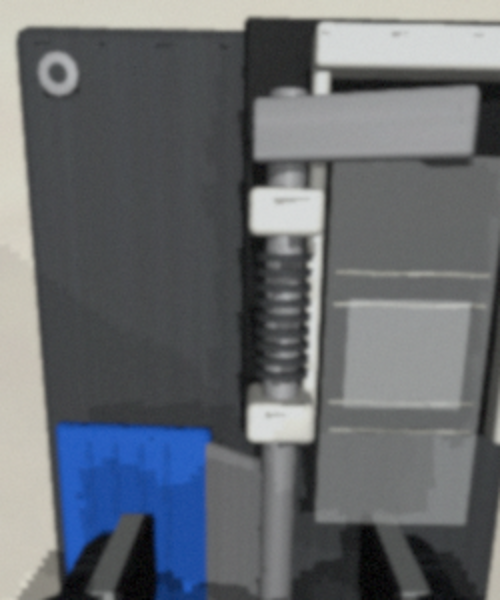

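The glass is moving, with its near end at the finger and its far end going under the raised foot. I keep pushing.

Emit:
move_arm(targets=[[[3,0,0],[0,0,0],-0.13],[[6,0,0],[0,0,0],-0.13],[[9,0,0],[0,0,0],-0.13],[[11,0,0],[0,0,0],-0.13],[[11,0,0],[0,0,0],-0.13]])

```text
clock: 6.12
tcp_pos: [0.4818, -0.2587, 0.0213]
orientation: [-0.001, 0.998, -0.06, -0.001]
wrist_force: [-4.0, 1.7, 8.0]
finger_gap: 0.0482
grip_force: 3.8
```

Emit:
move_arm(targets=[[[2,0,0],[0,0,0],-0.13],[[3,0,0],[0,0,0],-0.13],[[3,0,0],[0,0,0],-0.13]])

```text
clock: 6.5
tcp_pos: [0.4846, -0.2591, 0.0213]
orientation: [-0.001, 0.998, -0.06, -0.002]
wrist_force: [-5.4, 1.0, 7.6]
finger_gap: 0.0481
grip_force: 4.3
```

Run:
```python
from h import *
p,s=wrist('w6.png'); print(s['tcp_pos'],s['wrist_force'],s['ft_torque'],s['clock'],s['finger_gap'])
cv2.imwrite('pics/w6b.png',cv2.resize(p['pixels'][:300,150:400,::-1],(500,600)))
```

```text
[ 0.48456007 -0.25909226  0.02127929] [-5.38378268  0.95101912  7.56976501] [0.47475758 0.97999848 0.0305193 ] 6.5 0.04812823015716792
```

View pics/w6b.png

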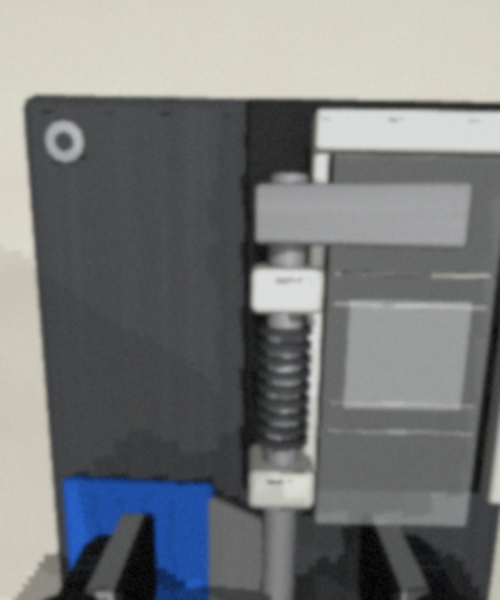

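The glass reaches nearly to the stop (its end is at row 152). I push a little more until the force rises.

Emit:
move_arm(targets=[[[1,0,0],[0,0,0],-0.13],[[2,0,0],[0,0,0],-0.13],[[2,0,0],[0,0,0],-0.13]])

```text
clock: 6.92
tcp_pos: [0.4847, -0.2591, 0.0211]
orientation: [-0.001, 0.998, -0.06, -0.003]
wrist_force: [-9.5, 2.0, 10.8]
finger_gap: 0.0478
grip_force: 6.3
```

Emit:
move_arm(targets=[[[1,0,0],[0,0,0],-0.13],[[2,0,0],[0,0,0],-0.13],[[2,0,0],[0,0,0],-0.13]])

```text
clock: 7.3
tcp_pos: [0.4849, -0.2591, 0.021]
orientation: [-0.001, 0.998, -0.061, -0.005]
wrist_force: [-15.2, 1.8, 13.9]
finger_gap: 0.0484
grip_force: 9.1
```

Hard against the stop: the TCP has stalled at 0.485 and the force is rising. I back off along the tab, then lift.

Emit:
move_arm(targets=[[[-3,0,0],[0,0,0],-0.13],[[-6,0,0],[0,0,0],-0.13],[[-10,0,0],[0,0,0],-0.13],[[-10,0,0],[0,0,0],-0.13]])

```text
clock: 7.8
tcp_pos: [0.4823, -0.2594, 0.0225]
orientation: [-0.0, 0.998, -0.06, 0.002]
wrist_force: [3.3, 1.7, 5.9]
finger_gap: 0.0482
grip_force: 3.3
```

Run:
```python
from h import *
p,s=wrist('w7.png'); print(s['tcp_pos'],s['wrist_force'],s['clock'])
cv2.imwrite('pics/w7b.png',cv2.resize(p['pixels'][:300,150:400,::-1],(500,600)))
```

```text
[ 0.48225404 -0.25935117  0.02251333] [3.32728523 1.67108593 5.86792032] 7.8
```

View pics/w7b.png

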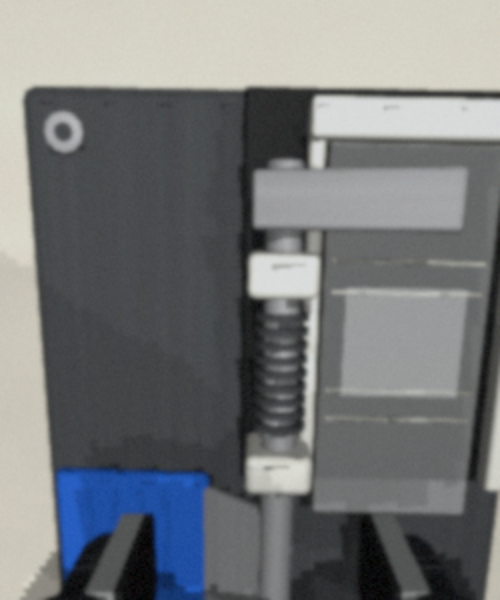

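The glass stayed against the stop and the finger has come away from it. A little further back, then lift.

Emit:
move_arm(targets=[[[-4,0,0],[0,0,0],-0.13],[[-4,0,-4],[0,0,0],-0.13],[[-4,0,-10],[0,0,0],-0.13],[[-4,0,-18],[0,0,0],-0.13],[[-4,0,-30],[0,0,0],-0.13]])

```text
clock: 8.48
tcp_pos: [0.4754, -0.2585, 0.0512]
orientation: [-0.0, 0.998, -0.06, -0.001]
wrist_force: [-1.3, -0.2, 0.0]
finger_gap: 0.048
grip_force: 0.0
```

Emit:
move_arm(targets=[[[0,0,-40],[0,0,0],-0.13],[[-10,0,-80],[0,0,0],-0.13],[[-20,0,-100],[0,0,0],-0.13],[[-20,0,-100],[0,0,0],-0.13]])

```text
clock: 8.98
tcp_pos: [0.4569, -0.2573, 0.1534]
orientation: [0.001, 0.998, -0.06, 0.001]
wrist_force: [0.3, -1.1, -0.1]
finger_gap: 0.0482
grip_force: 0.0
```

Run:
```python
from h import *
p,s=wrist('w8.png'); print(s['tcp_pos'],s['wrist_force'],s['clock'])
cv2.imwrite('pics/w8b.png',cv2.resize(p['pixels'][:300,150:450,::-1],(600,600)))
```

```text
[ 0.45693327 -0.25730143  0.15338118] [ 0.26613569 -1.10620759 -0.06566631] 8.975
```

View pics/w8b.png

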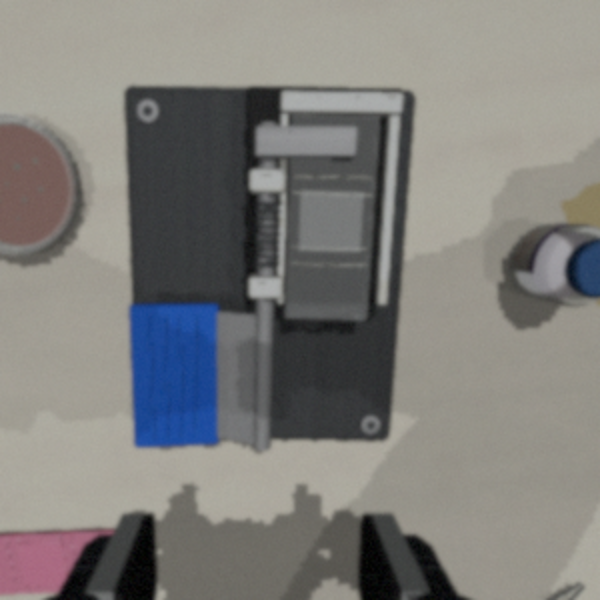

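The glass is home under the lowered clip. It fills the channel up to the stop at row 112, with its near end at row 318 just past the stage front. The arm is clear.

```bash
python3 -c "
from workcell import env
print(env.hand_in())"
```

```text
the job is handed in; nothing more can be done
None
```

The job is handed in: the chamber was pushed up against the end stop while the tab was held down, the clip was then let down onto the glass, and the arm moved clear at about 9 s, though no verdict came back.

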